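Close the specimen case

TASK

Two steel specimen cases with sliding doors on top stand open on the bench. Slide the door of the longer case, the one with the sample tubs in it, fully shut against the end of its frame and let go of it. Leave the door of the shorter, empty case as it is.

Things in the scene. Friction and masses are not known exactly. Their poses are not given: they have to be found in the camera images.
- long_handle (a point): Centre of the longer case's door handle: an upright aluminium bar on the middle of the door plate, 14 mm thick along the track, 80 mm long across it, 28 mm high; the plate's flat top is 14 mm below this point (98 mm above the bench). Axes: x along the track, the way the door closes (away from the robot, within 20 degrees), y along the handle, z up.
- long_door (a joint): How far the longer case's door stands open, in m: 0 is shut, against a stop; it grows as it opens, to 0.15. Shutting moves the handle this far along its own x. 0.35 to 0.7 kg, slides with about 3 N of friction and stays where left.
- long_case: The longer case, fixed: a teal steel box 340 x 160 mm, 90 mm high, two lidded tubs inside. Origin: centre of its underside; x along its length, towards the end where the door shuts. The half nearer the robot has a fixed top, over which the 165 x 134 mm aluminium door plate opens. Side rails stand 6 mm, end frames 14 mm above the plate; shut, the end frame is 83 mm ahead of the handle's centre.
- short_handle (a point): Centre of the handle of the shorter case's door, to be left alone: same make, 240 x 130 mm, 90 mm high, empty, its aluminium door plate (115 x 104 mm) partly open, its handle 14 mm thick, 60 mm long, 28 mm high. Axes as for the other handle.

How it is judged:
By the outcome, as a careful person would: the job done as asked, in the order asked, and still so for the second after the job is handed in, with the robot touching nothing.
It also fails if it takes over 27 s, if anything falls off the work surface, if the arm or the gripper's body presses on something with over 40 N, if the wrist force passes 120 N, or if a joint passes its speed limit or range.

ROBOT

A 7-joint arm with a two-finger parallel gripper is mounted at the origin on the work surface. World frame = base frame: x ahead of the robot, y to its left, z up, the work surface at z = 0. Lengths are in m, angles in rad, forces in N, time in s.
With the tool pointing down it reaches from about 0.35 to 0.9 m from the base axis. Payload 8.1 kg.
Tool frame: the origin (TCP) lies at the very end of the fingers, on their centre line; the grasp point (between the pads) lies 19 mm behind it; z points along the fingers, y is the line along which they close (so a half turn about z gives the same grasp; the last joint's range is limited). The gripper opens to 92 mm and grips with 3 to 60 N. Pads are 19 mm wide; open, the fingers measure 130 mm over their backs; the gripper's body (75 mm by 190 mm) begins 47 mm behind the grasp point.
Start: joints at [1.006, 0.434, 0.025, 1.573, -0.012, 1.134, -0.075], TCP at [0.278, -0.56, 0.227] pointing down, gripper open.
Joint ranges: [-2.62, 2.62], [-0.44, 2.09], [-1.27, 1.32], [0.08, 2.57], [-1.32, 4.46], [0.12, 2], [-2.74, 2.74]. Speed limits (rad/s): [2.22, 2.22, 3.01, 3.01, 3.14, 3.14, 3.14].

INTERFACE

Orientations are given as a rotation vector (axis times angle).
In Python, from cell import arm gives the robot as it stands.
- The arm moves only by the tool jog_arm, never from a script. Its argument "rows" is a list of rows, each a list of 3 entries, a list of its own where there are three numbers: the shift along the world's x, y, z in cm, then the turn, a rotation vector about the world's x, y, z in degrees, then the opening, from 0 (shut) to 1 (fully open). A call has 1 to 8 rows; each row is the pose to reach, as a shift and turn from the pose commanded when the call began; what a row does not reach only later rows make up. A row lasts 1/8 s, in which the tool goes at most 62.5 mm and 10.7 degrees, less where a joint would pass 70% of its speed; a pose out of reach is approached as far as the arm can. A call with a gripper value outside its range is refused whole. The fingers move at their own pace and stop on an object; "newtons" is the grip in N (left out, the last holds). Time passes only in rows, so rows that repeat a pose let the fingers close. It gives the time, the measured TCP pose, the force, the opening and the grip force at its end, in the units of the state.
- arm.observe(): the state, without advancing time (a new reading comes with each control period).
- arm.get_image(name): name is "side" or "top"; returns a dict with "img" (400x640x3 uint8, red, green, blue), "depth" (400x640 float32, m along the optical axis (not along the pixel's ray), 0 where there is no reading), "fx", "fy", "cx", "cy" (pixels), "rvec" (rotation vector, rad) and "tvec" (3), from world to camera coordinates, as OpenCV has them. Camera axes: x right, y down, z forward; pixel columns grow to the right and rows downward; lengths in m; the calibration is good to about 2 mm. A picture is of the moment at which its call begins.
- arm.sign_off(): hands the job in; it is judged then, once.
The state is a dict: "clock": time; "joints": joint angles; "dq": joint speeds; "joint_efforts": joint torques, N m; "position": TCP position; "ee_rot": TCP orientation; "force": force on the tool from outside, world axes, zero at the start; "ft_torque": the same for the moment, N m; "width": opening from 0.0 (shut) to 1.0 (fully open); "gripper_force": force on a finger pad.
Only numpy, scipy, OpenCV 4.12 (cv2) and the standard library are available. Lean on these libraries where they do the work, as an engineer would, in place of code of your own. Each camera call takes 0.05 s, during which the arm holds its last target. There are 200 camera calls.

## Working session

There is one attempt and no reset: what is moved stays moved. The work goes in short steps, Python scripts to look and compute and a tool call to move; the robot and the scene stay as the last step left them, time stands still between calls to the robot, and variables do not carry over. Pictures are saved under pics/ and viewed, at most 10 in all, crops included, and the job is handed in when it is done.

Besides the shell and the picture viewer there is one more tool, called after "Emit:" in YAML: its name, and indented under it one key for each argument. jog_arm: Moves the arm, as the interface text tells. Its arguments: {"type":"object","properties":{"rows":{"type":"array","items":{"type":"array"}},"newtons":{"type":"number"}},"required":["rows"]}

```bash
mkdir -p pics
cat > h.py <<'E'
import numpy as np,cv2
from cell import arm
def grab(n,f):
    d=arm.get_image(n); cv2.imwrite(f'pics/{f}.png',d['img'][:,:,::-1]); np.savez(f'pics/{f}.npz',**d); return d
def ray(d,u,v,z):
    R=cv2.Rodrigues(np.array(d['rvec'],float))[0]; t=np.array(d['tvec'],float).ravel()
    c=-R.T@t; r=R.T@np.array([(u-d['cx'])/d['fx'],(v-d['cy'])/d['fy'],1]); return c+r*(z-c[2])/r[2]
def cloud(d):
    R=cv2.Rodrigues(np.array(d['rvec'],float))[0]; t=np.array(d['tvec'],float).ravel()
    v,u=np.mgrid[:400,:640]; Z=d['depth']
    P=np.stack([(u-d['cx'])/d['fx']*Z,(v-d['cy'])/d['fy']*Z,Z],-1); return (P-t)@R
E
python3 - <<'E'
from h import *
for n in('top','side'): grab(n,n+'1')
s=arm.observe(); print(s['position'],s['ee_rot'],s['width'],s['clock'])
E
```

```text
[ 0.27820039 -0.55915945  0.22602926] [-3.05695439e+00 -7.18529341e-01  7.22237123e-04] 1.0004909529378483 0.1
```

View pics/top1.png

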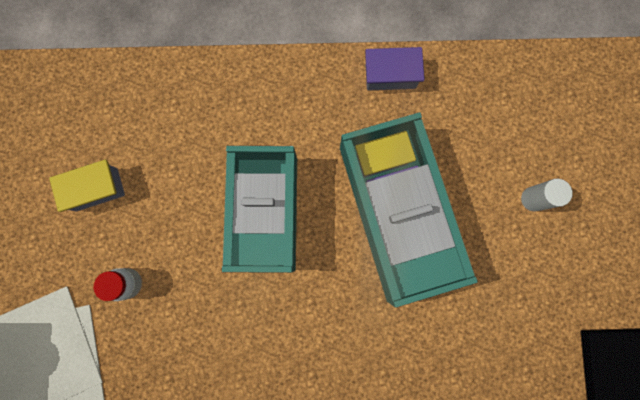

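View pics/side1.png

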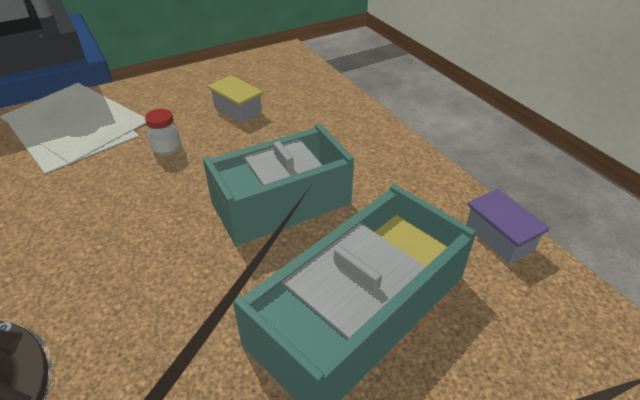

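The top view shows the long case on the right, with its handle at about (412,214), the yellow tub visible through the far opening, and the far frame near (385,125). The short case's handle is at (258,202). The side view agrees.

```bash
cat > m.py <<'E'
from h import *
def meas(f):
    d=np.load(f'pics/{f}.npz'); P=cloud(d)
    roi=np.zeros((400,640),bool); roi[95:310,335:480]=1
    m=roi&(d['depth']>0)&(P[...,2]>.118)&(P[...,2]<.135)
    n,l,st,c=cv2.connectedComponentsWithStats(m.astype(np.uint8))
    for i in range(1,n):
        if st[i,4]<30: continue
        q=P[l==i]; r=cv2.minAreaRect(q[:,:2].astype(np.float32)*1000); print('comp',st[i],r,q[:,2].mean())
    hsv=cv2.cvtColor(d['img'],cv2.COLOR_RGB2HSV)
    teal=roi&(hsv[...,0]>70)&(hsv[...,0]<95)&(hsv[...,1]>90)
    q=P[teal&(P[...,2]>.095)&(P[...,2]<.125)]
    print('rim',cv2.minAreaRect(q[:,:2].astype(np.float32)*1000),len(q))
    return d
if __name__=='__main__':
    d=meas('top1')
    a,b=ray(d,390,219,.126),ray(d,434,209,.126); print(a,b,(a+b)/2, ray(d,258,202,.126))
    t=-(cv2.Rodrigues(d['rvec'])[0].T@d['tvec'].ravel()); print(t)
E
python3 m.py
```

```text
comp [390 204  43  19 329] ((548.9158935546875, -149.67185974121094), (13.940658569335938, 79.41386413574219), 15.126953125) 0.1258793479102795
rim ((561.8544311523438, -146.1208038330078), (337.1816711425781, 159.41775512695312), 15.396712303161621) 2424
[ 0.53820657 -0.10931164  0.126     ] [ 0.55486323 -0.19141691  0.126     ] [ 0.5465349  -0.15036427  0.126     ] [0.57535025 0.1337556  0.126     ]
[0.47433705 0.01519611 0.91617601]
```

Emit:
jog_arm:
  rows:
    - [[3,5,0],[0,0,-2],0]
    - [[6,10,0],[0,0,-4],0]
    - [[9,15,0],[0,0,-6],0]
    - [[12,20,0],[0,0,-8],0]
    - [[15,25,0],[0,0,-10],0]
    - [[18,30,0],[0,0,-11],0]
    - [[21,35,0],[0,0,-11],0]
    - [[23.7,40,0],[0,0,-11],0]
  newtons: 20

```text
clock: 1.1
position: [0.5161, -0.1578, 0.2265]
ee_rot: [-3.113, -0.422, 0.0]
force: [0.2, -0.1, 0.1]
width: 0.177
gripper_force: 0.0
```

Emit:
jog_arm:
  rows:
    - [[0,0,-4],[0,0,0],0]
    - [[0,0,-8],[0,0,0],0]
    - [[0,0,-10.5],[0,0,0],0]
    - [[0,0,-11.7],[0,0,0],0]
    - [[0,0,-11.7],[0,0,0],0]

```text
clock: 1.72
position: [0.5151, -0.1595, 0.1093]
ee_rot: [-3.113, -0.422, 0.002]
force: [-0.4, -0.0, 0.1]
width: 0.004
gripper_force: 0.0
```

Run:
```python
from h import *
grab('side','side2')
```

```text
(no output)
```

View pics/side2.png

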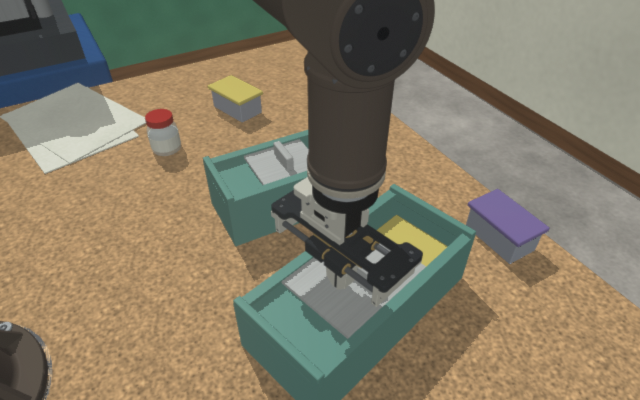

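The closed fingers sit behind the handle at about (340,275), with the body clear of the rails. I'll push along the track.

Emit:
jog_arm:
  rows:
    - [[0.8,0.2,0],[0,0,0],0]
    - [[1.6,0.4,0],[0,0,0],0]
    - [[2.4,0.65,0],[0,0,0],0]
    - [[3.4,0.9,0],[0,0,0],0]
    - [[4.4,1.2,0],[0,0,0],0]
    - [[5.4,1.45,0],[0,0,0],0]
    - [[6.4,1.7,0],[0,0,0],0]
    - [[7.2,1.95,0],[0,0,0],0]

```text
clock: 2.78
position: [0.5882, -0.1399, 0.1097]
ee_rot: [3.113, 0.422, 0.0]
force: [-2.4, -1.1, 1.5]
width: 0.004
gripper_force: 1.4
```

Emit:
jog_arm:
  rows:
    - [[0.6,0.15,0],[0,0,0],0]
    - [[1.2,0.3,0],[0,0,0],0]
    - [[1.7,0.45,0],[0,0,0],0]
    - [[2.2,0.6,0],[0,0,0],0]
    - [[2.5,0.65,0],[0,0,0],0]
    - [[2.8,0.75,0],[0,0,0],0]

```text
clock: 3.52
position: [0.6155, -0.1324, 0.1097]
ee_rot: [-3.113, -0.422, 0.0]
force: [-2.2, -1.2, -0.7]
width: 0.007
gripper_force: 1.3
```

Emit:
jog_arm:
  rows:
    - [[0.3,0.1,0],[0,0,0],0]
    - [[0.6,0.15,0],[0,0,0],0]
    - [[0.8,0.2,0],[0,0,0],0]
    - [[1.0,0.25,0],[0,0,0],0]

```text
clock: 4.03
position: [0.6166, -0.1323, 0.1091]
ee_rot: [-3.113, -0.418, 0.027]
force: [-39.3, -3.9, 27.7]
width: 0.005
gripper_force: 19.5
```

Emit:
jog_arm:
  rows:
    - [[-1.0,-0.25,0],[0,0,0],0]
    - [[-3.0,-0.75,0],[0,0,0],0]
    - [[-4,-1,5],[0,0,0],0]
    - [[-4,-4,10],[0,0,0],0]
    - [[-6,-10,11],[0,0,0],0]
    - [[-9,-15,12],[0,0,0],0]
    - [[-12,-20,12],[0,0,0],0]
    - [[-15,-25,12],[0,0,0],0]

```text
clock: 5.03
position: [0.4755, -0.3818, 0.2305]
ee_rot: [3.111, 0.423, 0.004]
force: [1.0, -0.1, 0.7]
width: 0.004
gripper_force: 0.0
```

Emit:
jog_arm:
  rows:
    - [[-3,-5,0],[0,0,0],0]
    - [[-6,-10,0],[0,0,0],0]
    - [[-9,-15,0],[0,0,0],0]
    - [[-9,-15,0],[0,0,0],0]

```text
clock: 5.52
position: [0.3811, -0.5356, 0.2298]
ee_rot: [3.111, 0.409, -0.003]
force: [0.2, 0.4, -0.3]
width: 0.006
gripper_force: 0.0
```

Run:
```python
from h import *
from m import meas
d=grab('top','top3'); meas('top3')
cv2.imwrite('pics/crop3.png',cv2.resize(d['img'][100:310,320:500,::-1],None,fx=2.8,fy=2.8,interpolation=cv2.INTER_CUBIC))
```

```text
comp [376 159  42  18 327] ((634.7467041015625, -126.11613464355469), (14.374320983886719, 79.41156768798828), 15.140911102294922) 0.12579310516150236
rim ((562.01025390625, -146.12942504882812), (337.31884765625, 159.55780029296875), 15.344438552856445) 2505
```

View pics/crop3.png

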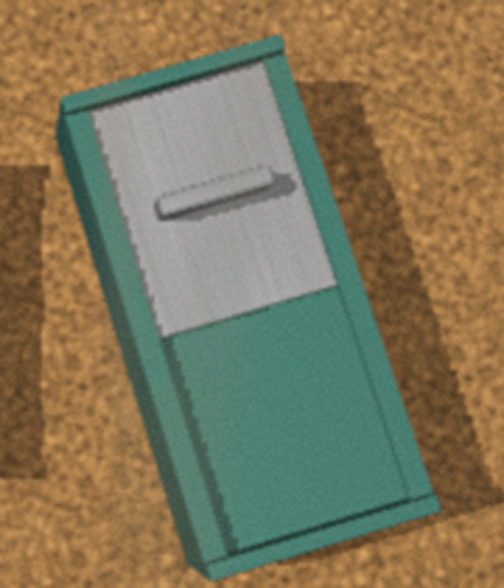

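The door plate now meets the far end frame, with the handle at about (215,190) in the crop. The handle is 75 mm ahead of the case centre, which fits fully shut with a 12 mm wall.

```bash
python3 -c "
from cell import arm
print(arm.sign_off())"
```

```text
the job is handed in; nothing more can be done
None
```

The longer case's door is fully shut against the end of its frame and released, the shorter case was not touched, and the job is handed in.

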